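Seat the print-head carrier on the sloping three-ball stand

TASK

Take the loose blue print-head carrier by its black grip and seat it on the sloping service stand, print head uphill: its three vees on the three steel balls, pressed down squarely until both orange-roller spring clips snap over its edges and pull it fully home. Let go, do not slam it, and leave the other things on the bench alone.

Things in the scene. Friction and masses are not known exactly. Their poses are not given: they have to be found in the camera images.
- grip (a point): Centre of the black grip block on the loose carrier: 36 along x, 20 along y (the width to grasp), top 19 above this point. It is the place to take the carrier. At the start the carrier stands level on the bench with this point 52 above it; the plate's upper face is 31 below this point. Axes: z up out of the plate, x from the grip towards the print head, y along the head.
- carrier: The loose carrier, 0.3 to 0.5 kg: blue plate 98x124x8 (x -36 to 62, y -62 to 62) with a print head 36x120x24 across its +x end, three inverted steel vee channels 22 long below (90 degrees, mouth 20 wide), steel rods of radius 5 on its y edges (out to y = +-70, x -17 to 17, z = 17). Origin 52 below the grip point, level with the vees' lower edges; axes as the grip's.
- carrier_base (a point): The origin of the carrier, as a point: 52 straight below the grip point (carrier -z). Same axes. It coincides with seat, axes and all, when the carrier is fully home.
- carrier_far (a point): Point of the carrier 60 along carrier +x from carrier_base, under the print head.
- stand: The fixed stand: grey foot 150x176x10 with an aluminium deck sloping 30 degrees, three steel balls and two sprung clips on it. Origin: middle of its underside on the bench, 72 straight below the seat; x points away from the robot.
- seat (a point): On the stand: where carrier_base lies when home (grip point then 52 along this z). z is the deck's normal, leaning 30 degrees towards the robot; x runs uphill, y left. Deck face at z = -25. Balls of radius 8 at (x, y) = (-8, 52), (-8, -52), (48, 0), z = -1.3: they fit the vees only one way round, print head uphill, and centre the carrier if it is within 4.
- seat_far (a point): Fixed to the stand: where carrier_far lies when home, 60 uphill (+x) of the seat.
- clip_left (a joint): Left sprung clip, orange roller of radius 9 centred at x 0, y 74, z 27 of the seat frame; rad, 0 at rest, grows outward (about 0.02 home, at most about 0.2 as the rod passes). The rollers meet the rods with the carrier about 20 above home; pressing it along the seat's -z with 5 to 15 N in all spreads both clips; from about 9 above home they snap over and pull it onto the balls.
- clip_right (a joint): The same clip mirrored on the right (y = -74).
- bottle: white squeeze bottle with red nozzle, 43x43x126, standing; bystander
- brush: brush with wooden handle, 24x159x10, lying; bystander
- tape: roll of black tape, 58x56x19, lying; bystander
- roll: roll of white labels, 66x66x51, standing on end; bystander
- gear: small white toothed gear, 36x36x12, lying; bystander
- hex_key: black hex key, 27x82x5, lying; bystander

How it is judged:
By the outcome, as a careful person would: the job done as asked, in the order asked, and still so for the second after the job is handed in, with the robot touching nothing.
It also fails if it takes over 38 s, if anything falls off the work surface, if the arm or the gripper's body presses on something with over 40 N, if the wrist force passes 120 N, or if a joint passes its speed limit or range.

ROBOT

A 7-joint arm with a two-finger parallel gripper is mounted at the origin on a cart in front of the work surface, level with it; the furniture and walls round the work are solid. World frame = base frame: x ahead of the robot, y to its left, z up, the work surface at z = 0. Lengths are in m, angles in rad, forces in N, time in s.
With the tool pointing down it reaches from about 0.35 to 0.9 m from the base axis. Payload 19.9 kg.
Tool frame: the origin (TCP) lies midway between the tips of the shut fingers; the grasp point (between the pads) lies ctrl.grasp_offset behind it (ctrl.grasp_offset is the distance from the TCP to the grasp point, in m); z points along the fingers, y is the line along which they close (so a half turn about z gives the same grasp; the last joint's range is limited). The gripper opens to 85 mm and grips with 20 to 120 N. Pads are 22 mm wide; open, the fingers measure 114 mm over their backs; the gripper's body (76 mm by 85 mm) begins 54 mm behind the grasp point. The pads swing forward as they close: fully open they stand 13 mm farther back than shut.
Start: joints at [-1.276, 0.417, -0.01, 1.614, 0.005, 1.111, -0.053], TCP at [0.207, 0.59, 0.231] pointing down, gripper open.
Joint ranges: [-2.81, 2.81], [-0.39, 2.02], [-1.27, 1.25], [0.06, 2.57], [-1.19, 4.33], [0.19, 2], [-2.82, 2.82]. Speed limits (rad/s): [1.89, 1.89, 2.39, 2.39, 3.01, 3.01, 3.01].

INTERFACE

Orientations are given as a rotation vector (axis times angle).
In Python, from bench import ctrl gives the robot as it stands.
- The arm moves only by the shell command python3 -m pendant 'ROWS' [FORCE]. ROWS is JSON, one flat list of numbers, 7 for each row, row after row: the opening in per cent of the stroke, from 0 (shut) to 100 (fully open), then the shift along the tool's x, y, z in units of 40 mm (1.0 is 40 mm), then the turn, a rotation vector about the tool's x, y, z in units of 6 degrees (1.0 is 6 degrees). A call has 1 to 20 rows; each row shifts and turns the commanded pose from where the row before left it, along the tool's axes as they then stand; what a row does not reach is not made up. A row lasts 1/10 s, in which the tool goes at most 50 mm and 8.59 degrees, less where a joint would pass 70% of its speed; a pose out of reach is approached as far as the arm can. A call is refused whole if a number of a shift passes 1 or a number of a turn 1, either way. A call with a gripper value outside its range is refused whole. The fingers move at their own pace and stop on an object; FORCE is the grip in N (left out, the last holds). Time passes only in rows, so rows that do not move let the fingers close. It gives the time, the measured TCP pose, the force, the opening and the grip force at its end, in the units of the state.
- ctrl.observe(): the state, without advancing time (a new reading comes with each control period).
- ctrl.read_camera(name): name is "scene" or "top" or "wrist"; returns a dict with "image" (400x640x3 uint8, red, green, blue), "K" (3x3 intrinsics, pixels), "dist_coeffs" ([k1, k2, p1, p2, k3] as OpenCV has them; the pictures are not rectified), "R" (3x3) and "t" (3): a world point X has camera coordinates R X + t. Camera axes: x right, y down, z forward; pixel columns grow to the right and rows downward; lengths in m; the calibration is good to about 2 mm. A picture is of the moment at which its call begins. There is no depth.
- ctrl.sign_off(): hands the job in; it is judged then, once.
The state is a dict: "clock": time; "joint_pos": joint angles; "qvel": joint speeds; "effort": joint torques, N m; "position": TCP position; "tcp_rot": TCP orientation; "wrist_force": force on the tool from outside, world axes, zero at the start; "ft_torque": the same for the moment, N m; "gripper_width": finger opening in m; "grasp_force": force on a finger pad.
Only numpy, scipy, OpenCV 4.12 (cv2) and the standard library are available. Lean on these libraries where they do the work, as an engineer would, in place of code of your own. Each camera call takes 0.05 s, during which the arm holds its last target. There are 200 camera calls.

## Working session

There is one attempt and no reset: what is moved stays moved. The work goes in short steps, Python scripts to look and compute and a shell command to move; the robot and the scene stay as the last step left them, time stands still between calls to the robot, and variables do not carry over. Pictures are saved under pics/ and viewed, at most 10 in all, crops included, and the job is handed in when it is done.

```bash
ls; mkdir -p pics
python3 - <<'E'
from bench import ctrl
import cv2
print(ctrl.observe(), ctrl.grasp_offset)
for n in ("scene","top","wrist"):
    c=ctrl.read_camera(n); cv2.imwrite(f"pics/{n}0.png",c["image"][:,:,::-1]); print(n,c["K"],c["dist_coeffs"],c["R"],c["t"])
E
```

```text
pics
{'clock': 0.0, 'joint_pos': array([-1.27548856,  0.41796918, -0.01032334,  1.61423224,  0.00466251,
        1.11067465, -0.0530459 ]), 'qvel': array([ 1.42453243e-03,  2.20671181e-03,  5.29842657e-04, -1.85362142e-04,
        6.74718239e-04, -7.74986186e-05,  9.57452821e-05]), 'effort': array([ 3.39719600e-04, -8.64451432e+01,  6.78783897e-01, -4.34900415e+01,
        1.90953654e-02,  7.35489390e-03,  2.77406684e-05]), 'position': array([0.20641462, 0.58953695, 0.23063874]), 'tcp_rot': array([-5.26587295e-01, -3.09698246e+00,  1.96207469e-03]), 'wrist_force': array([ 0.2365317 , -1.01470184,  0.3245733 ]), 'ft_torque': array([-0.00776098, -0.0324112 , -0.00500642]), 'grasp_force': 0.0, 'gripper_width': 0.08577079191542152} 0.0187
scene [[483.11804456   0.         323.75351291]
 [  0.         483.11804456 205.8056456 ]
 [  0.           0.           1.        ]] [0.02186319 0.         0.         0.         0.        ] [[-0.8894608  -0.45654765 -0.02058465]
 [-0.30889912  0.63378135 -0.70915621]
 [ 0.33680977 -0.62440807 -0.70475084]] [0.61143489 0.09040572 1.43501343]
top [[408.28972279   0.         320.54919021]
 [  0.         408.28972279 195.03225421]
 [  0.           0.           1.        ]] [-0.09008229  0.          0.          0.          0.        ] [[-0.00745231 -0.99993267  0.00889541]
 [-0.98505278  0.00580992 -0.17215479]
 [ 0.17209151 -0.0100454  -0.98502975]] [0.21141842 0.5888341  1.15988447]
wrist [[352.25957048   0.         311.48556187]
 [  0.         352.25957048 200.58570059]
 [  0.           0.           1.        ]] [-0.05456792  0.          0.          0.          0.        ] [[ 0.32957734  0.94412682 -0.00182287]
 [ 0.90136154 -0.31407307  0.29817022]
 [ 0.28093799 -0.09991322 -0.95451097]] [-0.62292364 -0.04018723  0.37917272]
```

View pics/scene0.png

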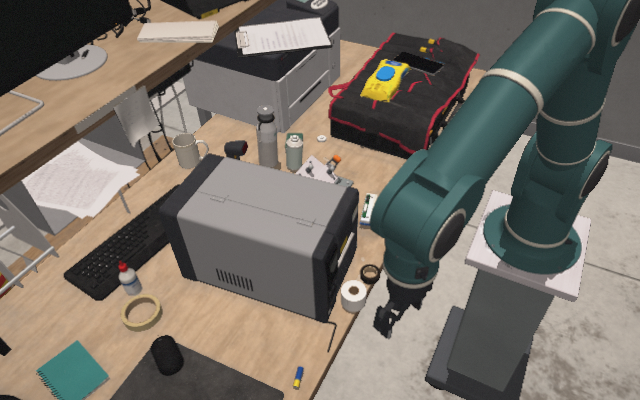

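View pics/top0.png

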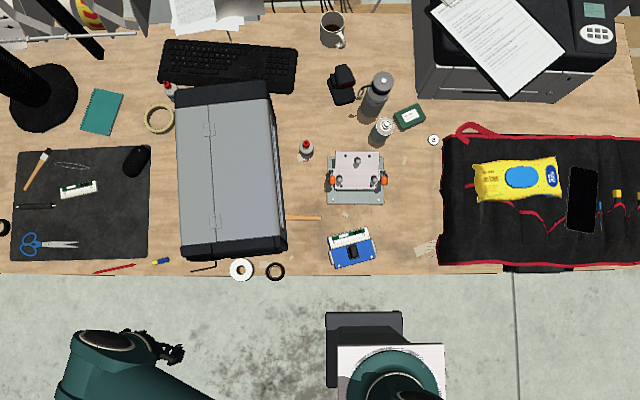

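The top view shows the blue carrier at about (350,248), with the head on the far side, and the stand at about (355,178), orange rollers at (327,184) and (385,181). In the scene view the printer mostly hides both, so I'll use the top and wrist cameras.

```bash
cat > h.py <<'E'
import numpy as np, cv2
from scipy.spatial.transform import Rotation as Rot
def ray(c,uv):
    p=cv2.undistortPoints(np.array([[uv]],float),c["K"],c["dist_coeffs"])[0,0]
    R=np.array(c["R"]);d=R.T@np.array([p[0],p[1],1]);return -R.T@np.array(c["t"]),d/np.linalg.norm(d)
def onz(c,uv,z):
    o,d=ray(c,uv);return o+d*(z-o[2])/d[2]
def tri(obs):
    A=np.zeros((3,3));b=np.zeros(3);rs=[ray(c,u) for c,u in obs]
    for o,d in rs:
        M=np.eye(3)-np.outer(d,d);A+=M;b+=M@o
    X=np.linalg.solve(A,b);return X,[np.linalg.norm((np.eye(3)-np.outer(d,d))@(X-o)) for o,d in rs]
def proj(c,X):
    return cv2.projectPoints(np.array([X],float),cv2.Rodrigues(np.array(c["R"]))[0],np.array(c["t"],float),c["K"],c["dist_coeffs"])[0][0,0]
def blobs(c,lo,hi,amin=20,roi=None):
    m=cv2.inRange(cv2.cvtColor(c["image"],cv2.COLOR_RGB2HSV),lo,hi)
    if roi: k=np.zeros_like(m);x0,y0,x1,y1=roi;k[y0:y1,x0:x1]=255;m&=k
    n,l,s,ce=cv2.connectedComponentsWithStats(m)
    return [(s[i][:5].tolist(),ce[i].round(2).tolist(),cv2.minAreaRect(np.argwhere(l==i)[:,::-1].astype(np.float32))) for i in range(1,n) if s[i][4]>=amin]
E
python3 - <<'E'
from bench import ctrl
from h import *
c=ctrl.read_camera("top")
for b in blobs(c,(100,120,60),(125,255,255),20,(300,130,440,275)):print("blue",b,onz(c,b[1],.021))
for b in blobs(c,(5,150,120),(18,255,255),8,(300,130,440,275)):print("or",b,onz(c,b[1],.09))
im=c["image"][135:275,290:420,::-1]
cv2.imwrite("pics/topcrop.png",cv2.resize(im,None,fx=4.2,fy=4.2,interpolation=cv2.INTER_CUBIC))
E
```

```text
blue ([330, 239, 45, 30, 657], [352.57, 253.79], ((352.32354736328125, 252.7941436767578), (22.070741653442383, 41.47359085083008), 75.96376037597656)) [0.41757275 0.11337962 0.021     ]
or ([330, 176, 5, 9, 41], [332.0, 180.0], ((332.0, 180.0), (8.0, 4.0), 90.0)) [0.62708458 0.17453019 0.09      ]
or ([381, 176, 6, 9, 47], [383.53, 180.09], ((383.5, 180.0), (8.0, 5.0), 90.0)) [0.62608164 0.02531666 0.09      ]
```

View pics/topcrop.png

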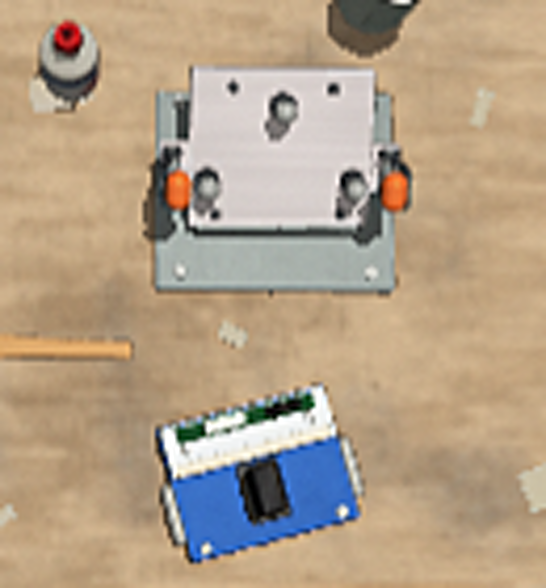

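```bash
python3 -m pendant '[100,-0.5,-0.78,0,0,0,0, 100,-0.5,-0.78,0,0,0,0, 100,-0.5,-0.78,0,0,0,0, 100,-0.5,-0.78,0,0,0,0, 100,-0.5,-0.78,0,0,0,0, 100,-0.5,-0.78,0,0,0,0, 100,-0.5,-0.78,0,0,0,0, 100,-0.5,-0.78,0,0,0,0, 100,-0.5,-0.78,0,0,0,0, 100,-0.5,-0.78,0,0,0,0, 100,-0.72,-0.38,0,0,0,0, 100,-0.72,-0.38,0,0,0,0, 100,-0.72,-0.38,0,0,0,0, 100,-0.72,-0.38,0,0,0,0, 100,-0.72,-0.38,0,0,0,0, 100,0,0,0,0,0,-0.81, 100,0,0,0,0,0,-0.81, 100,0,0,0,0,0,-0.81, 100,0,0,0,0,0,-0.81, 100,0,0,0,0,0,0]'
python3 - <<'E'
from bench import ctrl
from h import *
c=ctrl.read_camera("wrist")
s=ctrl.observe();print(s["position"],s["tcp_rot"],s["joint_pos"])
np.save("w1.npy",c,allow_pickle=True)
cv2.imwrite("pics/w1.png",c["image"][:,:,::-1])
E
```

```text
clock: 2.2
position: [0.4029, 0.1099, 0.2313]
tcp_rot: [0.006, -3.142, 0.0]
wrist_force: [-0.1, 0.7, -0.0]
gripper_width: 0.0854
grasp_force: 0.0
[0.40292153 0.10997022 0.2312927 ] [ 1.22347036e-03 -3.14154893e+00  9.07036819e-05] [-0.73318216  0.03142313  0.40338647  2.10737761 -0.01455793  1.00542033
  1.24940159]
```

View pics/w1.png

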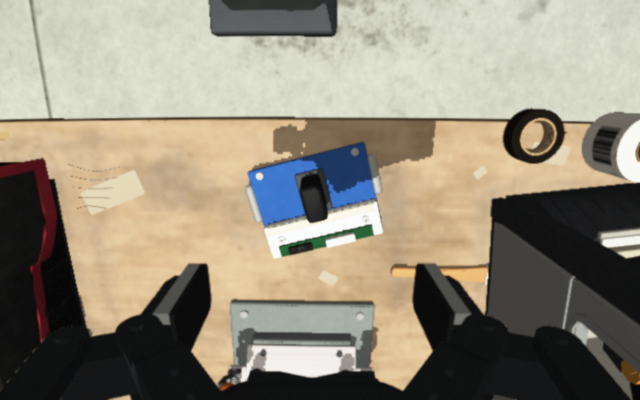

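The wrist view is upside down (far side at the bottom). The carrier's grip is at about (313,195), the plate screws at (259,176) and (355,152), and the stand foot's near screws at (243,315) and (361,315). I'll step forward for a second view that includes the rollers and balls.

```bash
python3 -m pendant '[100,-0.875,0,0,0,0,0, 100,-0.875,0,0,0,0,0, 100,-0.875,0,0,0,0,0, 100,-0.875,0,0,0,0,0, 100,0,0,0,0,0,0, 100,0,0,0,0,0,0]'
python3 - <<'E'
from bench import ctrl
from h import *
c=ctrl.read_camera("wrist");t=ctrl.read_camera("top")
s=ctrl.observe();print(s["position"],s["tcp_rot"])
np.save("w2.npy",c,allow_pickle=True);np.save("t.npy",t,allow_pickle=True)
w1=np.load("w1.npy",allow_pickle=True).item()
def cr(c,x,y,w,h,f): return cv2.resize(c["image"][y:y+h,x:x+w,::-1],None,fx=f,fy=f,interpolation=cv2.INTER_CUBIC)
out=np.zeros((600,800,3),np.uint8)
out[:400,:640]=c["image"][:,:,::-1]
cv2.imwrite("pics/w2.png",out[:400,:640])
m=np.zeros((480,800,3),np.uint8)
m[:480,:600]=cr(w1,240,135,150,120,4)
cv2.imwrite("pics/w1c.png",m[:,:600])
E
```

```text
clock: 2.85
position: [0.5429, 0.1101, 0.2307]
tcp_rot: [-0.0, -3.141, 0.002]
wrist_force: [-1.1, 0.0, 0.6]
gripper_width: 0.0856
grasp_force: 0.0
[0.54223562 0.1103719  0.2312462 ] [ 2.08205448e-03 -3.14107954e+00 -8.08835725e-05]
```

View pics/w2.png

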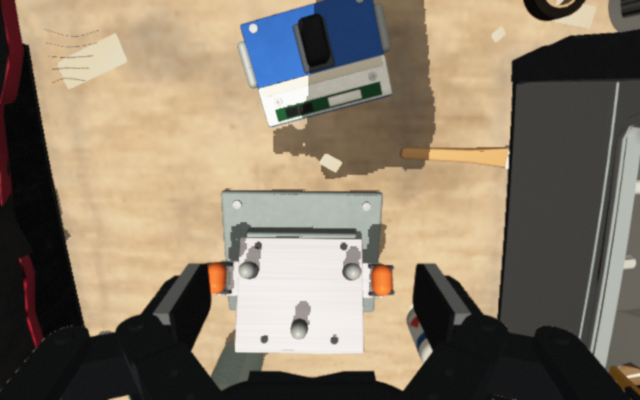

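View pics/w1c.png

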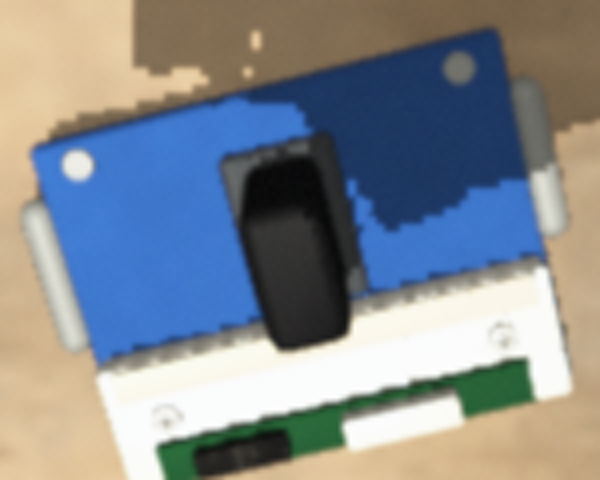

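In the second wrist view the rollers are at (217,279) and (382,280), the balls at (249,270), (352,270) and (299,328), and the carrier screw at (253,29). The crop shows the plate's near corners at (33,148) and (497,28), with the grip top between them.

```bash
cat > m.py <<'E'
from h import *
L=lambda n:np.load(n,allow_pickle=True).item()
w1,w2,t=L("w1.npy"),L("w2.npy"),L("t.npy")
f1=lambda x,y:(240+(x+.5)/4-.5,135+(y+.5)/4-.5)
ft=lambda x,y:(290+(x+.5)/4.2-.5,135+(y+.5)/4.2-.5)
def sh(n,*o,):
    X,e=tri(o);print(n,(X*1000).round(1),"res",(np.array(e)*1000).round(1));return X
s1=sh("screwR",(w1,f1(78,165)),(t,ft(207,549)));s1b=sh("screwR w1w2",(w1,f1(78,165)),(w2,(253,29)),(t,ft(207,549)))
s2=sh("screwL",(w1,f1(459,68)),(t,ft(343,511)))
for n,c,p in (("w1 sA",w1,f1(78,165)),("w1 sB",w1,f1(459,68)),("w2 sA",w2,(253,29)),("w1 cA",w1,f1(33,148)),("w1 cB",w1,f1(497,28)),("t cA",t,ft(193,561)),("t cB",t,ft(360,513))):
    print(n,(onz(c,p,.021)*1000).round(1))
for n,c,a in (("w1",w1,(300,160,335,228)),("w2",w2,(292,5,335,75)),("top",t,(340,240,365,262))):
    for b in blobs(c,(0,0,0),(180,255,62),30,a): print("grip",n,b)
for n,c in (("w2",w2),("top",t)):
    for b in blobs(c,(5,150,120),(18,255,255),20,(190,130,440,320)): print("or",n,b[:2],(onz(c,b[1],.0954)*1000).round(1))
g=cv2.cvtColor(w2["image"],cv2.COLOR_RGB2GRAY)[240:350,230:370]
g=cv2.resize(g,None,fx=4,fy=4,interpolation=cv2.INTER_CUBIC)
cs=cv2.HoughCircles(g,cv2.HOUGH_GRADIENT,1,120,param1=150,param2=15,minRadius=28,maxRadius=48)
for x,y,r in cs[0]:
    p=(230+(x+.5)/4-.5,240+(y+.5)/4-.5);z=.0949 if p[1]>300 else .0669
    print("ball",np.round(p,1),r/4,(onz(w2,p,z)*1000).round(1))
E
python3 m.py
```

```text
screwR [367.8 129.8 266.5] res [40.9 40.9]
screwR w1w2 [399.7  97.7 103. ] res [31.7 39.4 63.1]
screwL [375.2 106.1 260.7] res [33.3 33.3]
w1 sA [410.8  54.5  21. ]
w1 sB [385.3 151.3  21. ]
w2 sA [411.4  54.2  21. ]
w1 cA [406.4  43.1  21. ]
w1 cB [375.2 160.4  21. ]
t cA [375.7 164.4  21. ]
t cB [408.1  45.7  21. ]
grip w1 ([300, 168, 30, 54, 1183], [314.54, 195.27], ((314.3941650390625, 195.02352905273438), (50.76173400878906, 27.65863609313965), 77.47119140625))
grip w2 ([298, 14, 37, 58, 1437], [315.63, 42.3], ((315.7353210449219, 41.94116973876953), (55.05558776855469, 27.163990020751953), 75.96376037597656))
grip top ([361, 240, 4, 18, 43], [363.05, 246.16], ((362.5, 248.5), (17.0, 3.0), 90.0))
grip top ([346, 244, 13, 16, 138], [351.83, 251.3], ((352.047119140625, 251.4150848388672), (14.56021785736084, 9.752598762512207), 74.05460357666016))
or w2 ([208, 263, 18, 30, 455], [216.39, 277.47]) [625.5  23.6  95.4]
or w2 ([372, 265, 20, 31, 526], [381.51, 280.03]) [627.6 170.8  95.4]
or top ([330, 176, 5, 9, 41], [332.0, 180.0]) [625.9 174.7  95.4]
ball [351. 271.] 9.15 [634.1 146.8  66.9]
ball [248.5 269.5] 9.7 [632.7  47.1  66.9]
ball [299.  327.8] 8.95 [678.7  96.7  94.9]
```

Matching was swapped (the wrist image is flipped). I'll pair the points correctly and check heights and the grip.

```bash
cat > m2.py <<'E'
import io,contextlib
with contextlib.redirect_stdout(io.StringIO()):
    from m import *
sh("screwR",(w1,f1(78,165)),(t,ft(343,511)));sh("screwR w1w2",(w1,f1(78,165)),(w2,(253,29)))
sh("screwL",(w1,f1(459,68)),(t,ft(207,549)))
sh("cornR",(w1,f1(33,148)),(t,ft(360,513)));sh("cornL",(w1,f1(497,28)),(t,ft(193,561)))
sh("rollerR",(w2,(216.4,277.5)),(t,(383.5,180.1)));sh("rollerL",(w2,(381.5,280)),(t,(332,180)))
sh("ballL",(w2,(351,271)),(t,ft(207,185)));sh("ballR",(w2,(248.5,269.5)),(t,ft(354,185)));sh("ballF",(w2,(299,327.8)),(t,ft(285,107)))
sh("footR",(w1,(243,315)),(w2,(237,205)));sh("footL",(w1,(361,315)),(w2,(366.5,206.5)))
print("griptop w1",onz(w1,f1(297,280),.071),"w1 rect",onz(w1,(314.4,195.0),.058),"w2 rect",onz(w2,(315.7,42),.071),"top",onz(t,(351.9,251.3),.067))
sh("griptop",(w1,f1(297,280)),(w2,(314,46)))
for z in(.021,.071):print(z,proj(w1,(.4256,.111,z)),proj(w2,(.4256,.111,z)),proj(t,(.4256,.111,z)))
E
python3 m2.py
python3 - <<'E'
import sys; sys.argv=['x']
sys.path.insert(0,'.')
import os;os.chdir('.')
import numpy as np,cv2
w2=np.load("w2.npy",allow_pickle=True).item()["image"]
a=cv2.resize(w2[230:350,195:405,::-1],None,fx=3.6,fy=3.6,interpolation=cv2.INTER_CUBIC)
b=cv2.resize(w2[0:90,230:400,::-1],None,fx=1.8,fy=1.8,interpolation=cv2.INTER_CUBIC)
o=np.zeros((a.shape[0]+b.shape[0],max(a.shape[1],b.shape[1]),3),np.uint8);o[:a.shape[0],:a.shape[1]]=a;o[a.shape[0]:,:b.shape[1]]=b
print(o.shape);cv2.imwrite("pics/w2c.png",o)
E
```

```text
screwR [409.4  57.1  27.4] res [1.6 1.6]
screwR w1w2 [411.1  54.1  19.5] res [0.1 0.1]
screwL [385.1 153.1  14.9] res [1.6 1.6]
cornR [408.   43.5  15. ] res [1.4 1.4]
cornL [376.4 163.2   6. ] res [1. 1.]
rollerR [623.7  25.8  99.2] res [1.2 1.2]
rollerL [627.8 173.   92.7] res [2.1 2.1]
ballL [640.  150.4  53.7] res [2.4 2.4]
ballR [636.7  47.2  59.9] res [1.6 1.6]
ballF [688.3  97.4  82. ] res [1.3 1.3]
footR [584.5  27.3  12.6] res [0.6 0.6]
footL [588.  169.1   6.3] res [0.6 0.6]
griptop w1 [0.42530377 0.11053803 0.071     ] w1 rect [0.42007867 0.11106692 0.058     ] w2 rect [0.42912449 0.11151122 0.071     ] top [0.42332998 0.1191687  0.067     ]
griptop [430.3 110.5  55.6] res [0.2 0.2]
0.021 [314.03760835 190.02645756] [314.62940255  45.21144244] [353.31754176 251.06653414]
0.071 [314.38451252 204.93970585] [315.07159548  37.26411937] [354.86165531 250.42306189]
(594, 756, 3)
```

View pics/w2c.png

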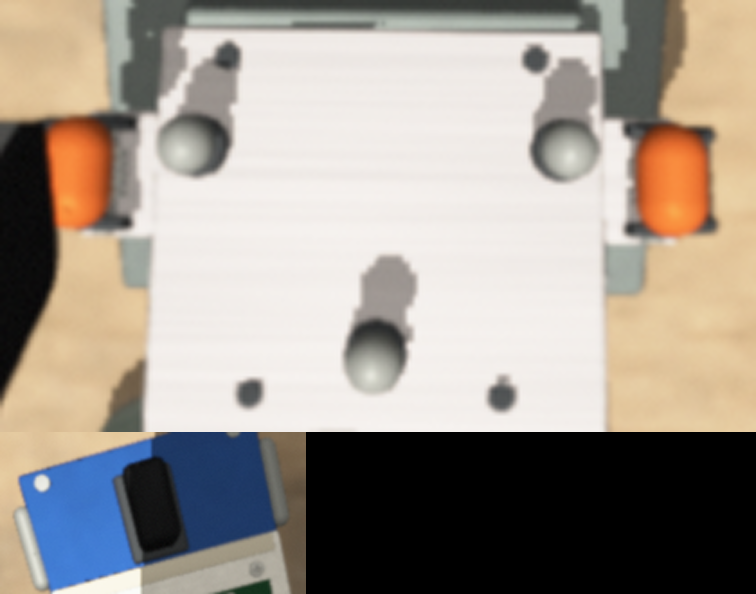

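The crop shows the balls at (248.3,269.9), (351.6,271.3) and (299,328) and the far roller fully in view. The near one is slightly hidden by a finger. Ball spacing reads 3% short, so I'll take another wrist view further uphill to check heights numerically.

```bash
python3 -m pendant '[100,-1,0,0,0,0,0, 100,-1,0,0,0,0,0, 100,0,0,0,0,0,0, 100,0,0,0,0,0,0]'
python3 - <<'E'
from bench import ctrl
from h import *
c=ctrl.read_camera("wrist");np.save("w3.npy",c,allow_pickle=True);cv2.imwrite("pics/w3.png",c["image"][:,:,::-1])
for X in((.6337,.149,.0669),(.6337,.045,.0669),(.682,.097,.0949),(.6265,.171,.0954),(.6265,.023,.0954),(.565,.097,.01)):print(proj(c,X).round(1))
for b in blobs(c,(5,150,120),(18,255,255),20): print("or",b[:2])
E
```

```text
clock: 3.35
position: [0.6225, 0.1105, 0.2311]
tcp_rot: [0.003, -3.141, 0.0]
wrist_force: [-0.5, -0.3, -1.2]
gripper_width: 0.0851
grasp_force: 0.0
[356.  191.7]
[241.1 191.4]
[297.8 253.8]
[387.2 192.8]
[207.4 192.4]
[300.  110.2]
or ([196, 175, 22, 34, 607], [206.5, 191.43])
or ([378, 178, 20, 33, 560], [387.3, 194.22])
```

View pics/w3.png

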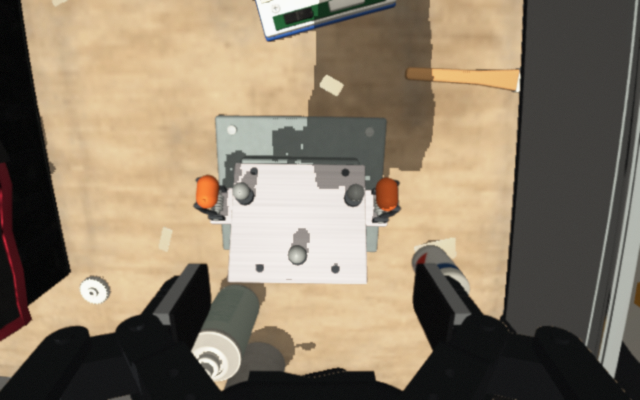

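The third view shows the rollers at (206.5,191.4) and (387.3,194.2), within 1.5 px of prediction. The balls are at about (243,193), (355,194) and (298,255). I'll combine the points by PnP to settle the stand pose.

```bash
cat > p.py <<'E'
from h import *
from scipy.optimize import least_squares
L=lambda n:np.load(n,allow_pickle=True).item()
w1,w2,w3=L("w1.npy"),L("w2.npy"),L("w3.npy")
P=np.array([(-8,52,-1.3),(-8,-52,-1.3),(48,0,-1.3),(0,74,27),(0,-74,27)])/1000
g=cv2.resize(cv2.cvtColor(w3["image"],cv2.COLOR_RGB2GRAY)[170:280,225:375],None,fx=4,fy=4,interpolation=cv2.INTER_CUBIC)
cs=cv2.HoughCircles(g,cv2.HOUGH_GRADIENT,1,120,param1=150,param2=15,minRadius=28,maxRadius=48)[0]
b3=sorted([(225+(x+.5)/4-.5,170+(y+.5)/4-.5,r/4) for x,y,r in cs],key=lambda q:-q[0]);print(np.round(b3,1))
b3=[q[:2] for q in b3 if 185<q[1]<265]
U3=[b3[0],b3[-1],b3[1],(387.3,194.2),(206.5,191.4)]
U2=[(351.6,271.3),(248.25,269.9),(299,327.9),(381.5,280),(214.9,278)]
for n,c,U in(("w2",w2,U2),("w3",w3,U3)):
    ok,rv,tv=cv2.solvePnP(P,np.array(U,float),c["K"],c["dist_coeffs"])
    R=np.array(c["R"]);M=R.T@cv2.Rodrigues(rv)[0];o=R.T@(tv[:,0]-c["t"])
    r=cv2.projectPoints(P,rv,tv,c["K"],c["dist_coeffs"])[0][:,0]-np.array(U)
    print(n,o*1000,"x",M[:,0].round(3),"z",M[:,2].round(3));print(r.round(1).tolist())
def pose(p):
    return Rot.from_euler("zy",[p[2],-np.pi/6]).as_matrix(),np.array([p[0],p[1],p[3]])
def res(p):
    M,o=pose(p);return np.concatenate([proj(c,M@q+o)-u for c,U in((w2,U2),(w3,U3)) for q,u in zip(P,U)])
for fix in(1,0):
    f=(lambda p:res(np.append(p,.072))) if fix else res
    s=least_squares(f,[.64,.097,0] if fix else [.64,.097,0,.072],x_scale=.01);print(s.x,s.fun.reshape(2,5,2).round(1).tolist())
for n,c,u in(("w1",w1,(303,301)),("w2",w2,(302,191)),("w3",w3,(302,116))):print(n,"foot edge",onz(c,u,.01).round(4))
for d in range(-3,1): pass
c=w3["image"][100:130,290:300].mean(1).astype(int);print(c[:,0].tolist())
E
python3 p.py
```

```text
[[352.5 196.8   9.4]
 [297.2 254.5  10. ]
 [244.2 195.2   9.6]]Traceback (most recent call last):
  File "p.py", line 13, in <module>
    ok,rv,tv=cv2.solvePnP(P,np.array(U,float),c["K"],c["dist_coeffs"])
             ~~~~~~~~~~~~^^^^^^^^^^^^^^^^^^^^^^^^^^^^^^^^^^^^^^^^^^^^^
cv2.error: OpenCV(4.12.0) /io/opencv/modules/calib3d/src/calibration_base.cpp:1346: error: (-2:Unspecified error) in function 'void cv::findExtrinsicCameraParams2(const cv::Mat&, const cv::Mat&, const cv::Mat&, const cv::Mat&, cv::Mat&, cv::Mat&, int)'
> DLT algorithm needs at least 6 points for pose estimation from 3D-2D point correspondences. (expected: 'count >= 6'), where
>     'count' is 5
> must be greater than or equal to
>     '6' is 6
```

```bash
sed -i 's/c\["K"\],c\["dist_coeffs"\])$/c["K"],c["dist_coeffs"],flags=cv2.SOLVEPNP_SQPNP)/;s/^U3=.*/U3=[(355.2,194.3),(243,193.2),(297.9,255),(387.3,194.2),(206.5,191.4)]/' p.py; python3 p.py
```

```text
[[352.5 196.8   9.4]
 [297.2 254.5  10. ]
 [244.2 195.2   9.6]]
w2 [641.09701681  96.62090519  68.6409666 ] x [ 0.887 -0.009  0.461] z [-0.461 -0.022  0.887]
[[1.2, -0.9], [-1.2, -0.7], [-0.2, 1.2], [-1.1, 0.2], [1.4, 0.2]]
w3 [641.70161451  97.13215428  71.81035574] x [ 0.837 -0.013  0.547] z [-0.547 -0.011  0.837]
[[1.0, -0.1], [-1.3, -0.3], [-0.7, 0.5], [-0.4, -0.4], [1.5, 0.3]]
[ 0.64042087  0.0969375  -0.00973275] [[[1.7, 0.3], [-1.7, 0.4], [-0.2, 3.3], [0.3, 0.1], [1.0, 0.1]], [[0.8, -1.6], [-1.9, -1.9], [-0.7, -0.5], [-0.2, -0.0], [0.9, 0.6]]]
[ 0.64152886  0.09683416 -0.00967434  0.069393  ] [[[1.3, -0.0], [-1.3, 0.1], [-0.2, 2.5], [-0.5, -0.3], [1.7, -0.3]], [[0.3, -1.2], [-1.4, -1.5], [-0.7, -0.7], [-1.1, 0.4], [1.8, 1.0]]]
w1 foot edge [0.566  0.0989 0.01  ]
w2 foot edge [0.5694 0.098  0.01  ]
w3 foot edge [0.5707 0.099  0.01  ]
[218, 217, 217, 217, 216, 215, 214, 213, 212, 212, 213, 213, 213, 214, 204, 161, 117, 122, 143, 166, 180, 183, 184, 184, 184, 180, 168, 154, 143, 130]
```

```bash
python3 -m pendant '[100,0.985,0,0,0,0,0, 100,0.985,0,0,0,0,0, 100,0.985,0,0,0,0,0, 100,0.985,0,0,0,0,0, 100,0.985,0,0,0,0,0, 100,0,0,0.6,0,0,-0.495, 100,0,0,0.6,0,0,-0.495, 100,0,0,0.6,0,0,-0.495, 100,0,0,0.6,0,0,-0.495, 100,0,0,0.6,0,0,-0.495, 100,0,0,0,0,0,0, 100,0,0,0,0,0,0]'
cat > d.py <<'E'
import sys
from bench import ctrl
from h import *
s=ctrl.observe();R=Rot.from_rotvec(s["tcp_rot"]);p=s["position"]
print("clock",s["clock"],"p",p.round(4),"x",R.as_matrix()[:,0].round(3),"F",s["wrist_force"].round(1),"w",s["gripper_width"],"g",s["grasp_force"])
print("q",s["joint_pos"].round(2))
def to(Tp,TR):
    print("shift units (tool now)",(R.inv().apply(Tp-p)/.04).round(3),"turn units",np.degrees((R.inv()*TR).as_rotvec()).round(2)/6)
if sys.argv[1]=="grip":
    y=np.radians(14.85);X=np.array([-np.cos(y),-np.sin(y),0])
    to(np.array([.4256,.1110,.034]),Rot.from_matrix(np.c_[X,np.cross([0,0,-1],X),[0,0,-1]]))
else: # seat, height h mm above home along seat z; grasp point u mm from TCP along tool z to grip
    h=float(sys.argv[2]);g=float(sys.argv[3]);yaw=-.0097
    S=Rot.from_euler("zy",[yaw,-np.pi/6]).as_matrix();o=np.array([.6412,.097,.072])
    zt=-S[:,2];X=-S[:,0]
    T=o+S[:,2]*(.052+h/1000)+zt*g/1000
    T=T+S@np.array([float(a)/1000 for a in sys.argv[4:6]]+[0]*(3-len(sys.argv[4:6]))) 
    to(T,Rot.from_matrix(np.c_[X,S[:,1],zt]));print("target",T.round(4))
E
python3 d.py grip
```

```text
clock: 4.6
position: [0.4255, 0.11, 0.1121]
tcp_rot: [0.407, -3.115, -0.0]
wrist_force: [-0.0, 0.2, 0.9]
gripper_width: 0.0852
grasp_force: 0.0
clock 4.6 p [0.4255 0.11   0.1121] x [-0.966 -0.257 -0.   ] F [-0.   0.2  0.9] w 0.08524219927136176 g 0.0
q [-0.67  0.28  0.39  2.17 -0.16  0.72  1.66]
shift units (tool now) [-0.008  0.022  1.953] turn units [0.00166667 0.         0.00833333]
```

```bash
python3 -m pendant '[100,0,0.02,0.5,0,0,0, 100,0,0,0.5,0,0,0, 100,0,0,0.5,0,0,0, 100,0,0,0.45,0,0,0, 100,0,0,0,0,0,0, 0,0,0,0,0,0,0, 0,0,0,0,0,0,0, 0,0,0,0,0,0,0, 0,0,0,0,0,0,0, 0,0,0,0,0,0,0, 0,0,0,0,0,0,0, 0,0,0,0,0,0,0, 0,0,0,0,0,0,0]' 90; python3 d.py grip
```

```text
clock: 5.9
position: [0.4261, 0.1108, 0.0339]
tcp_rot: [-0.41, 3.114, 0.0]
wrist_force: [-3.2, -0.4, 12.6]
gripper_width: 0.019
grasp_force: 87.3
clock 5.9 p [0.4261 0.1108 0.0339] x [-0.966 -0.259 -0.001] F [-3.2 -0.4 12.6] w 0.01903999104410925 g 87.33893394470215
q [-0.6   0.44  0.32  2.21 -0.27  0.53  1.76]
shift units (tool now) [ 0.011  0.007 -0.004] turn units [0.         0.00666667 0.025     ]
```

```bash
python3 -m pendant '[0,0,0,-0.3,0,0,0, 0,0,0,-0.6,0,0,0, 0,0,0,-0.8,0,0,0, 0,0,0,-0.8,0,0,0, 0,0,0,-0.8,0,0,0, 0,0,0,-0.8,0,0,0, 0,0,0,0,0,0,0, 0,0,0,0,0,0,0]'; python3 d.py seat 50 18
```

```text
clock: 6.7
position: [0.4255, 0.1108, 0.1976]
tcp_rot: [-0.41, 3.114, 0.001]
wrist_force: [-0.3, -0.4, -5.5]
gripper_width: 0.0193
grasp_force: 88.6
clock 6.7 p [0.4255 0.1108 0.1976] x [-0.966 -0.259 -0.001] F [-0.3 -0.4 -5.5] w 0.019267779792964717 g 88.64261269569397
q [-0.73  0.13  0.44  2.1  -0.07  0.93  1.58]
shift units (tool now) [-4.103 -1.458  1.324] turn units [ 0.635      -4.96833333  2.53      ]
target [0.5992 0.097  0.1447]
```

```bash
python3 -m pendant '[0,0,0,0,0,0,0.85, 0,0,0,0,0,0,0.85, 0,0,0,0,0,0,0.87, 0,0,0,0,-0.833,0, 0,0,0,0,0,-0.833,0, 0,0,0,0,0,-0.833,0, 0,0,0,0,0,-0.833,0, 0,0,0,0,0,-0.833,0, 0,0,0,0,0,-0.833,0, 0,0,0,0,0,0,0]'; python3 d.py seat 50 18
```

```text
clock 6.7 p [0.4255 0.1108 0.1976] x [-0.966 -0.259 -0.001] F [-0.3 -0.4 -5.5] w 0.019267779792964717 g 88.64261269569397
q [-0.73  0.13  0.44  2.1  -0.07  0.93  1.58]
shift units (tool now) [-4.103 -1.458  1.324] turn units [ 0.635      -4.96833333  2.53      ]
target [0.5992 0.097  0.1447]invalid input
```

One row was missing a number; retyped.

```bash
python3 -m pendant '[0,0,0,0,0,0,0.85, 0,0,0,0,0,0,0.85, 0,0,0,0,0,0,0.87, 0,0,0,0,0,-0.833,0, 0,0,0,0,0,-0.833,0, 0,0,0,0,0,-0.833,0, 0,0,0,0,0,-0.833,0, 0,0,0,0,0,-0.833,0, 0,0,0,0,0,-0.833,0, 0,0,0,0,0,0,0]'; python3 d.py seat 50 18
```

```text
clock: 7.7
position: [0.4238, 0.1096, 0.1953]
tcp_rot: [0.01, 2.629, -0.007]
wrist_force: [0.2, -0.3, -4.7]
gripper_width: 0.0191
grasp_force: 88.5
clock 7.7 p [0.4238 0.1096 0.1953] x [-0.872  0.006 -0.49 ] F [ 0.2 -0.3 -4.7] w 0.019083276595980882 g 88.51300120353699
q [-0.81 -0.11  0.3   2.44  0.69  0.44  0.49]
shift units (tool now) [-3.205 -0.274  3.252] turn units [-0.06666667 -0.10666667  0.04      ]
target [0.5992 0.097  0.1447]
```

```bash
python3 -m pendant '[0,-0.64,-0.055,0.65,-0.013,-0.021,0.008, 0,-0.64,-0.055,0.65,-0.013,-0.021,0.008, 0,-0.64,-0.055,0.65,-0.013,-0.021,0.008, 0,-0.64,-0.055,0.65,-0.013,-0.021,0.008, 0,-0.64,-0.055,0.65,-0.013,-0.021,0.008, 0,0,0,0,0,0,0, 0,0,0,0,0,0,0, 0,0,0,0,0,0,0]'; python3 d.py seat 50 18
python3 - <<'E'
from bench import ctrl
from h import *
c=ctrl.read_camera("wrist");cv2.imwrite("pics/w4.png",c["image"][:,:,::-1]);np.save("w4.npy",c,allow_pickle=True)
for X in((.6275,.171,.0954),(.6275,.023,.0954)):print(proj(c,X).round(1))
for b in blobs(c,(5,150,120),(18,255,255),20): print("or",b[:2])
E
```

```text
clock: 8.5
position: [0.6008, 0.0976, 0.1471]
tcp_rot: [0.014, 2.618, 0.004]
wrist_force: [-0.6, 0.2, -4.1]
gripper_width: 0.0191
grasp_force: 89.5
clock 8.5 p [0.6008 0.0976 0.1471] x [-0.866  0.01  -0.5  ] F [-0.6  0.2 -4.1] w 0.019107409504239156 g 89.45475697517395
q [-0.51  0.31  0.26  2.13  0.29  0.21  1.01]
shift units (tool now) [ 0.065 -0.016  0.032] turn units [ 0.005      -0.005      -0.00666667]
target [0.5992 0.097  0.1447]
[434.6 216.7]
[191.2 218.9]
or ([175, 199, 6, 10, 43], [177.67, 204.37])
or ([443, 198, 7, 11, 56], [445.82, 204.0])
```

View pics/w4.png

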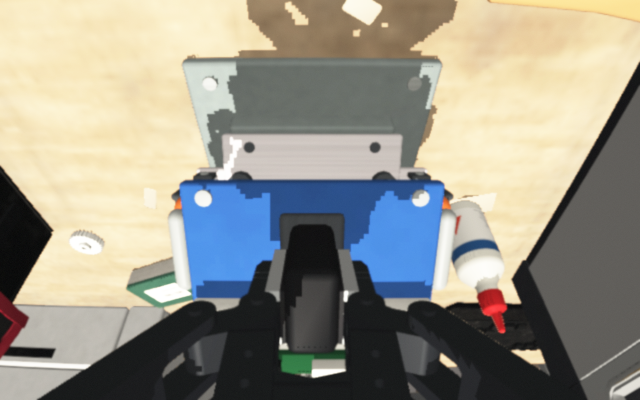

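The carrier hangs squarely over the stand: plate edges at columns 181 and 443, orange rollers peeking out symmetrically at 178 and 446, and near plate edge at row 182. I'll descend to 25 mm above home, watching joint 6 near its limit.

```bash
python3 -m pendant '[0,0.065,-0.016,0.13,0,0,0, 0,0,0,0.13,0,0,0, 0,0,0,0.13,0,0,0, 0,0,0,0.13,0,0,0, 0,0,0,0.13,0,0,0, 0,0,0,0,0,0,0, 0,0,0,0,0,0,0]'; python3 d.py seat 25 18
python3 - <<'E'
from h import *
c=np.load("w4.npy",allow_pickle=True).item()
R=Rot.from_rotvec([.014,2.618,.004]).as_matrix();p=np.array([.6008,.0976,.1471])
C=np.c_[-R[:,0],R[:,1],-R[:,2]]   # carrier axes
g=p-R[:,2]*.018;o=g-C[:,2]*.052
for q in((-36,62,21),(-36,-62,21),(-17,70,17),(-17,-70,17)):print(q,proj(c,o+C@(np.array(q)/1000)).round(1))
E
```

```text
clock: 9.25
position: [0.6118, 0.0975, 0.1237]
tcp_rot: [0.013, 2.617, 0.006]
wrist_force: [-0.5, 1.9, -6.5]
gripper_width: 0.0189
grasp_force: 89.3
clock 9.25 p [0.6118 0.0975 0.1237] x [-0.866  0.011 -0.501] F [-0.5  1.9 -6.5] w 0.018876274375246888 g 89.27164793014526
q [-0.34  0.36  0.08  2.12  0.6   0.19  0.72]
shift units (tool now) [ 0.009 -0.012  0.013] turn units [ 0.015       0.00666667 -0.00833333]
target [0.6117 0.097  0.1231]
(-36, 62, 21) [450.2 183.6]
(-36, -62, 21) [179.2 183.2]
(-17, 70, 17) [458.7 219.5]
(-17, -70, 17) [170.2 219.1]
```

```bash
python3 -m pendant '[0,0.009,-0.012,0.06,0.015,0,0, 0,0,0,0.05,0,0,0, 0,0,0,0.05,0,0,0, 0,0,0,0.05,0,0,0, 0,0,0,0.05,0,0,0, 0,0,0,0.05,0,0,0, 0,0,0,0.05,0,0,0, 0,0,0,0,0,0,0, 0,0,0,0,0,0,0]'; python3 d.py seat 10 18; python3 -c "
from bench import ctrl;print(ctrl.observe()['joint_pos'],ctrl.observe()['ft_torque'])"
```

```text
clock: 10.15
position: [0.6191, 0.0967, 0.111]
tcp_rot: [0.015, 2.617, 0.003]
wrist_force: [2.7, 1.4, -5.7]
gripper_width: 0.019
grasp_force: 89.5
clock 10.15 p [0.6191 0.0967 0.111 ] x [-0.865  0.011 -0.501] F [ 2.7  1.4 -5.7] w 0.018994466818162952 g 89.46864008903503
q [-0.27  0.39  0.    2.11  0.78  0.19  0.55]
shift units (tool now) [0.01  0.006 0.021] turn units [-0.005       0.01       -0.01166667]
target [0.6192 0.097  0.1101]
[-2.71144711e-01  3.91557705e-01  1.30851350e-03  2.10571892e+00
  7.83409757e-01  1.90419706e-01  5.50211358e-01] [0.27310922 0.87334278 0.15077584]
```

```bash
python3 -m pendant '[0,0,0,0.05,0,0,0, 0,0,0,0.05,0,0,0, 0,0,0,0.05,0,0,0, 0,0,0,0,0,0,0]'; python3 -m pendant '[0,0,0,0.05,0,0,0, 0,0,0,0,0,0,0]';  python3 d.py seat 2 18; python3 -c "
from bench import ctrl;print(ctrl.observe()['joint_pos'],ctrl.observe()['ft_torque'])"
```

```text
clock: 10.55
position: [0.6221, 0.0967, 0.1055]
tcp_rot: [0.015, 2.617, 0.003]
wrist_force: [6.4, -0.0, -11.8]
gripper_width: 0.0192
grasp_force: 88.3
clock: 10.75
position: [0.623, 0.0967, 0.1038]
tcp_rot: [0.015, 2.617, 0.003]
wrist_force: [6.1, 1.3, -12.9]
gripper_width: 0.0187
grasp_force: 88.1
clock 10.75 p [0.623  0.0967 0.1038] x [-0.866  0.011 -0.5  ] F [  6.1   1.3 -12.9] w 0.018677158802105687 g 88.09601426124573
q [-0.24  0.41 -0.03  2.1   0.87  0.19  0.47]
shift units (tool now) [0.003 0.007 0.017] turn units [-0.005       0.005      -0.01333333]
target [0.6232 0.097  0.1032]
[-0.2409357   0.41049039 -0.03159312  2.09865183  0.87117473  0.19046347
  0.46870379] [0.33990222 1.09146396 0.12517598]
```

The clips are pulling the carrier down along the deck normal, so they have snapped. I'll ease it onto the balls.

```bash
python3 -m pendant '[0,0,0,0.03,0,0,0, 0,0,0,0.02,0,0,0, 0,0,0,0,0,0,0]'; python3 -m pendant '[0,0,0,0.025,0,0,0, 0,0,0,0,0,0,0]'; python3 -m pendant '[0,0,0,0.025,0,0,0, 0,0,0,0,0,0,0]'; python3 d.py seat 0 18; python3 -c "
from bench import ctrl;print(ctrl.observe()['ft_torque'])"
```

```text
clock: 11.05
position: [0.6234, 0.0977, 0.1023]
tcp_rot: [0.013, 2.617, 0.004]
wrist_force: [-5.8, 4.6, -4.4]
gripper_width: 0.019
grasp_force: 90.2
clock: 11.25
position: [0.6235, 0.098, 0.1017]
tcp_rot: [0.013, 2.618, 0.005]
wrist_force: [-17.2, 6.0, 7.8]
gripper_width: 0.0194
grasp_force: 92.7
clock: 11.45
position: [0.6236, 0.0981, 0.1014]
tcp_rot: [0.013, 2.617, 0.004]
wrist_force: [-36.8, 5.7, 30.4]
gripper_width: 0.019
grasp_force: 96.7
clock 11.45 p [0.6236 0.0981 0.1014] x [-0.866  0.01  -0.501] F [-36.8   5.7  30.4] w 0.019045941316295934 g 96.71955943107605
q [-0.23  0.42 -0.05  2.1   0.91  0.19  0.43]
shift units (tool now) [-0.014 -0.028  0.006] turn units [ 0.00833333  0.00833333 -0.        ]
target [0.6242 0.097  0.1014]
[ 0.27516643  4.40811015 -0.2328492 ]
```

```bash
python3 -m pendant '[0,0.01,0.01,-0.03,0,0,0, 0,0,0,0,0,0,0]'; python3 -m pendant '[60,0,0,0,0,0,0, 60,0,0,0,0,0,0, 60,0,0,0,0,0,0, 60,0,0,0,0,0,0, 60,0,0,0,0,0,0, 60,0,0,0,0,0,0]'
```

```text
clock: 11.65
position: [0.6233, 0.098, 0.1017]
tcp_rot: [0.013, 2.617, 0.004]
wrist_force: [-15.1, 4.0, 4.9]
gripper_width: 0.0191
grasp_force: 91.9
clock: 12.25
position: [0.6243, 0.0972, 0.1018]
tcp_rot: [0.014, 2.617, 0.003]
wrist_force: [0.2, -0.5, 1.2]
gripper_width: 0.0514
grasp_force: 0.0
```

```bash
python3 -m pendant '[60,0,0,-0.2,0,0,0, 60,0,0,-0.3,0,0,0, 60,0,0,-0.5,0,0,0, 60,0,0,-0.7,0,0,0, 60,0,0,-0.8,0,0,0, 60,0,0,-0.8,0,0,0, 60,0,0,0,0,0,0, 60,0,0,0,0,0,0]'
python3 - <<'E'
from bench import ctrl
from h import *
print(ctrl.observe()["joint_pos"])
c=ctrl.read_camera("wrist");np.save("w5.npy",c,allow_pickle=True);cv2.imwrite("pics/w5.png",c["image"][:,:,::-1])
S=Rot.from_euler("zy",[-.0097,-np.pi/6]).as_matrix();o=np.array([.6412,.097,.072])
for q in((-36,62,21),(-36,-62,21),(-17,70,17),(-17,-70,17),(0,74,27),(0,-74,27)):print(q,proj(c,o+S@(np.array(q)/1000)).round(1))
for b in blobs(c,(5,150,120),(18,255,255),20): print("or",b[:2])
for b in blobs(c,(100,120,40),(125,255,255),200): print("blue",b)
E
```

```text
clock: 13.05
position: [0.5581, 0.0969, 0.2169]
tcp_rot: [0.015, 2.615, 0.003]
wrist_force: [1.0, 0.5, -1.2]
gripper_width: 0.051
grasp_force: 0.0
[ 0.01931954  0.12628798 -0.35063361  2.15473206  0.52403499  0.41170606
  0.80694977]
(-36, 62, 21) [389.4 141.4]
(-36, -62, 21) [237.6 141.4]
(-17, 70, 17) [396.4 163.3]
(-17, -70, 17) [230.4 163.4]
(0, 74, 27) [402.6 185.9]
(0, -74, 27) [224.4 185.9]
or ([213, 168, 22, 33, 581], [223.28, 183.99])
or ([392, 168, 22, 33, 570], [402.66, 183.75])
or ([607, 273, 33, 70, 664], [626.42, 303.2])
or ([335, 317, 9, 9, 66], [338.76, 320.86])
blue ([238, 139, 151, 72, 8032], [312.62, 172.24], ((313.0, 174.5), (71.0, 150.0), 90.0))
```

View pics/w5.png

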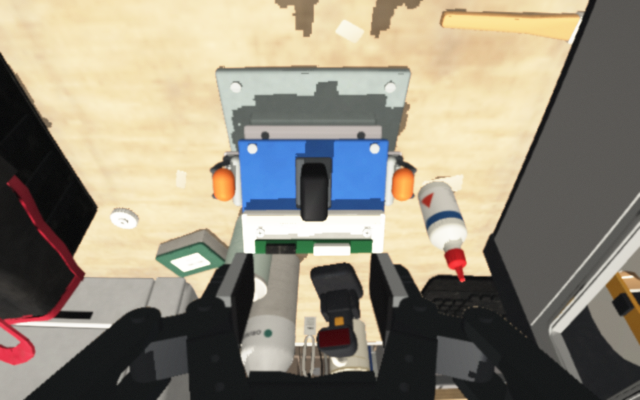

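The picture shows the plate square on the stand, columns 238 to 388 and near edge at row 139–141. That matches the predicted home corners within 2 px. Both orange rollers, at (223,184) and (403,184), sit over the rods, and the gripper is clear.

```bash
python3 -c "
from bench import ctrl;print(ctrl.sign_off())"
```

```text
the job is handed in; nothing more can be done
None
```

The carrier is seated on the three balls, print head uphill, with both spring clips over its rods, the gripper released and clear, and the job handed in at about 13 s on the robot clock.

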